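# Index the imaging-station carriage under the lens and clamp it

## Robot

A 6-joint arm with a two-finger parallel gripper is mounted at the origin on the work surface. World frame = base frame: x ahead of the robot, y to its left, z up, the work surface at z = 0. Lengths are in m, angles in rad, forces in N, time in s.
With the tool pointing down it reaches from about 0.375 to 0.9 m from the base axis. Payload 3.1 kg.
Tool frame: the origin (TCP) lies midway between the tips of the shut fingers; the grasp point (between the pads) lies 19 mm behind it; z points along the fingers, y is the line along which they close (so a half turn about z gives the same grasp; the last joint's range is limited). The gripper opens to 85 mm and grips with 20 to 120 N. Pads are 22 mm wide; open, the fingers measure 114 mm over their backs; the gripper's body (76 mm by 85 mm) begins 54 mm behind the grasp point. The pads swing forward as they close: fully open they stand 13 mm farther back than shut.
Start: joints at [-1.292, 0.527, 1.433, -0, 1.181, -0.178], TCP at [0.276, -0.561, 0.231] pointing down, gripper open.
Joint ranges: [-3.08, 3.08], [-0.75, 2.2], [0.22, 2.44], [-1.43, 4.57], [0, 2.65], [-2.85, 2.85]. Speed limits (rad/s): [2.79, 2.79, 3.14, 3.14, 3.14, 3.14].

## Interface

Orientations are given as a unit quaternion [x, y, z, w].
In Python, from station import manip gives the robot as it stands. The module is installed in compiled form; this text tells all that it offers.
- The arm moves only by the tool apply_moves, never from a script. Its arguments are lists of equal length, an entry for each row: "claw": the gripper's target within -1 to 1 (fully open at 1, half-way at 0, shut at -1); "travel": the shift along the tool's x, y, z scaled (see below), a list of three; "turn": the turn, a rotation vector about the tool's x, y, z scaled (see below), a list of three. In form: {"claw": [claw, ...], "travel": [[dx, dy, dz], ...], "turn": [[rx, ry, rz], ...]}. A call has 1 to 5 rows; each row is the pose to reach, as a shift and turn from the pose commanded when the call began, along the tool's axes at that moment, turning the shorter way round; what a row does not reach only later rows make up. The controller multiplies each number of a shift by 800 mm and each number of a turn by 180 degrees. A row lasts 1/12 s, in which the tool goes at most 41.7 mm and 7.16 degrees, less where a joint would pass 70% of its speed; a pose out of reach is approached as far as the arm can. A call with a number of a shift or a turn outside -1 to 1 is refused whole. A call with a gripper value outside its range is refused whole. The fingers move at their own pace and stop on an object; "newtons" is the grip in N (left out, the last holds). Time passes only in rows, so rows that repeat a pose let the fingers close. It gives the time, the measured TCP pose, the force, the opening and the grip force at its end, in the units of the state.
- manip.sense(): the state, without advancing time (a new reading comes with each control period).
- manip.snapshot(name): name is "side" or "top"; returns a dict with "pixels" (420x560x3 uint8, red, green, blue), "depth" (420x560 float32, m along the optical axis (not along the pixel's ray), 0 where there is no reading), "intrinsics" (3x3 intrinsics, pixels), "R" (3x3) and "t" (3): a world point X has camera coordinates R X + t. Camera axes: x right, y down, z forward; pixel columns grow to the right and rows downward; lengths in m; the calibration is good to about 2 mm. A picture is of the moment at which its call begins.
- manip.sign_off(): hands the job in; it is judged then, once.
The state is a dict: "t": time; "q": joint angles; "qd": joint speeds; "tau": joint torques, N m; "tcp_pos": TCP position; "tool_rot": TCP orientation; "force": force on the tool from outside, world axes, zero at the start; "ft_torque": the same for the moment, N m; "finger_gap": opening from 0.0 (shut) to 1.0 (fully open); "gripper_force": force on a finger pad.
Only numpy, scipy, OpenCV 4.12 (cv2) and the standard library are available. Lean on these libraries where they do the work, as an engineer would, in place of code of your own. Each camera call takes 0.05 s, during which the arm holds its last target. There are 200 camera calls.

## Task

The dish carriage of the small imaging station is parked midway between the station's two overhead heads: pull its slanted spring knob out, slide the carriage one notch so that the dish stands under the lens head (the one with a single thick round barrel), and let the knob spring fully back into its notch. Then swing the clamp lever round to its stop to lock the slide and let go of it. Do not knock the overhead heads, and leave everything else on the bench where it stands.

Things in the scene. Friction and masses are not known exactly. Their poses are not given: they have to be found in the camera images.
- station: The imaging station's base, a fixed white plate 150 x 330 mm, 30 mm high. Origin: on the bench under the middle of the slide. Its own y runs along the slide rails, z is up; its -x side is the front, with the index knob and, below it, a slanted steel index strip with five slots 10 mm wide at y = -80, -40, 0, 40, 80 mm.
- carriage (a joint): Slide of the aluminium carriage (95 x 60 mm, top 59 mm above the bench) along the station's +y, in m: 0 = middle slot (start), a notch every 0.040, stops at -0.082 and 0.082. Friction about 2 N. It can move only while the knob's pin is out of its slot; the pin has 1 mm play each side in a slot.
- index_knob (a joint): Pull-out of the spring index knob along its slanted axis, in m: 0 = pin fully home in a slot, 0.014 = stop. The 8 mm round-nosed pin goes 8 mm deep, so it is clear of the strip above 0.008. Spring: 4 N at 0, 10 N at the stop. Let go between notches, the pin rides on the strip (0.008) and drops into the next slot it meets.
- knob_grip (a point): Grip point on the axis of the bare-metal round index knob, moving with it. Its z is the pull axis, leaning 35 degrees from vertical towards the station's -x; its y is the slide direction. Knob: 24 mm diameter from 18 mm below to 4 mm above this point, then a 29 mm rim up to 12 mm above. The bracket's slanted surface (34 x 36 mm) is 30 mm below. At start x -111, y 0, z 83 mm in the station's frame.
- dish (a point): Centre of the top of the round glass dish (44 mm across, 10 mm high) on the middle of the carriage, 74 mm above the bench; it moves with the carriage.
- lens_head: The lens head: fixed grey column and level arm (34 mm wide) over the carriage, one thick black barrel (34 mm) below, a round black housing (44 mm, top at 220 mm) above. Origin on the bench straight below the barrel (station x 0, y +40 or -40 mm; the column is at x 105); axes as the station. The arm (165 to 190 mm high) reaches forward to station x -90: no room straight above the knob.
- lens (a point): Centre of the lower end of the lens barrel, 105 mm above the bench, exactly above the place where the dish must stand, one notch from the start.
- nozzle_head: The other head, on the other side of the start: same column and arm, but two thin steel nozzles (6 mm) below and a flat metal block with two pipe stubs above (top 233 mm above the bench). Origin on the bench midway below the nozzles, axes as the station.
- clamp (a joint): Angle of the clamp lever about its upright pivot, in rad: 0 to 0.25 at the start = open, at 0 the arm points along the station's +y; it grows as the arm swings towards the station's -x (counter-clockwise from above) to the stop at 1.3 = locked. Friction about 0.1 N m; it stays where it is left.
- clamp_handle (a point): Middle of the lever's upright bare-metal handle, on its axis, 82 mm above the bench, 50 mm from the pivot; moves with the lever. The handle is 14 mm in diameter, from 44 to 98 mm above the bench, with a 20 mm ball on top (to 110 mm). The arm to the pivot is a 12 mm bar, its top 52 mm above the bench.
- clamp_pivot (a point): Point on the lever's upright pivot axis, 82 mm above the bench (x -30, y 128 mm in the station's frame). The hub below is 26 mm across, top 56 mm above the bench.
- reagent: Small amber reagent bottle, 28 mm across, 50 mm high, standing just in front of the station. To be left alone. Origin at its underside.
- tip_box: White pipette-tip box 120 x 82 x 65 mm. To be left alone. Origin at its underside.
- beaker: Glass beaker, 68 mm across, 85 mm high. To be left alone. Origin at its underside.
- marker: Grey marker pen, 14 mm thick, 130 mm long, lying. To be left alone.
- dish_stack: Stack of clear dishes, 88 mm across, 58 mm high. To be left alone. Origin at its underside.
- tube_rack: White rack of capped tubes, 100 x 160 mm, 59 mm high. To be left alone. Origin at its underside.
- timer: White bench timer 65 x 65 x 25 mm. To be left alone. Origin at its underside.
Things that resemble listed ones, but are neither listed nor needed, are in the scene too. Leave any purple look-alike of the lens_head alone.

How it is judged:
By the outcome, as a careful person would: the job done as asked, in the order asked, and still so for the second after the job is handed in, with the robot touching nothing.
It also fails if it takes over 56 s, if anything falls off the work surface, if the arm or the gripper's body presses on something with over 40 N, if the wrist force passes 120 N, or if a joint passes its speed limit or range.

## Working session

There is one attempt and no reset: what is moved stays moved. The work goes in short steps, Python scripts to look and compute and a tool call to move; the robot and the scene stay as the last step left them, time stands still between calls to the robot, and variables do not carry over. Pictures are saved under pics/ and viewed, at most 10 in all, crops included, and the job is handed in when it is done.

Besides the shell and the picture viewer there is one more tool, called as a command line: name --argument value ..., lists and objects as JSON in quotes. apply_moves: Moves the arm, as the interface text tells. Shifts and turns lie within -1 to 1; 1 stands for 800 mm of shift or 180 degrees of turn. Its arguments: {"type":"object","properties":{"claw":{"type":"array","items":{"type":"number"}},"travel":{"type":"array","items":{"type":"array","items":{"type":"number"}}},"turn":{"type":"array","items":{"type":"array","items":{"type":"number"}}},"newtons":{"type":"number"}},"required":["claw","travel","turn"]}

```bash
mkdir -p pics
cat > h.py <<'E'
import numpy as np, cv2
from station import manip
from scipy.spatial.transform import Rotation as Ro
def snap(n):
    s=manip.snapshot(n); np.savez(f'{n}.npz',**s); return s
def pts(s):
    K,R,t=np.array(s['intrinsics']),np.array(s['R']),np.array(s['t']);d=s['depth']
    v,u=np.mgrid[:d.shape[0],:d.shape[1]]
    c=np.stack([(u-K[0,2])/K[0,0]*d,(v-K[1,2])/K[1,1]*d,d],-1)
    return (c-t)@R
def proj(s,X):
    c=np.array(s['R'])@np.array(X)+s['t'];p=np.array(s['intrinsics'])@c;return p[:2]/p[2]
E
python3 - <<'E'
from h import *
ims=[]
for n in('top','side'):
    s=snap(n);cv2.imwrite(f'pics/{n}0.png',cv2.resize(s['pixels'][:,:,::-1],(784,588),interpolation=cv2.INTER_CUBIC))
    print(n,np.array(s['R']).round(3),np.array(s['t']).round(3),-np.array(s['R']).T@s['t'])
print(manip.sense())
E
```

```text
top [[ 0.099 -0.995  0.006]
 [-0.973 -0.098 -0.207]
 [ 0.206  0.014 -0.978]] [0.01  0.453 1.393] [0.1521976  0.03374517 1.4566924 ]
side [[ 0.763 -0.646  0.007]
 [-0.383 -0.461 -0.8  ]
 [ 0.52   0.608 -0.6  ]] [-0.287  0.269  1.217] [-0.31044132 -0.80119713  0.94690044]
{'t': 0.1, 'q': array([-1.29248959e+00,  5.28439470e-01,  1.43376005e+00,  1.93677183e-06,
        1.18138092e+00, -1.78464410e-01]), 'qd': array([-4.30928286e-04, -2.97367011e-03, -5.61621078e-03, -1.25616390e-03,
       -9.13868872e-04, -3.70182333e-05]), 'tau': array([-5.01298873e-04, -4.43306851e+01, -1.78585571e+01, -2.36435808e-04,
        3.91447407e-03,  4.99557345e-06]), 'tcp_pos': array([ 0.27552828, -0.56028512,  0.23039523]), 'tool_rot': array([ 9.74032781e-01,  2.26404845e-01, -4.87014396e-05, -9.92702527e-04]), 'force': array([-0.83068043, -0.01797229,  0.34982346]), 'ft_torque': array([-0.00822702,  0.0050621 , -0.00373013]), 'gripper_force': 0.0, 'finger_gap': 0.9976421694266054}
```

View pics/top0.png

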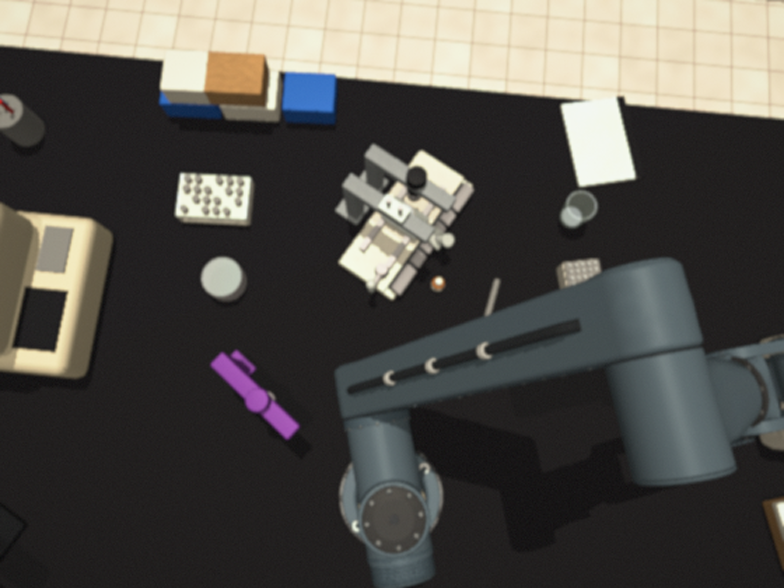

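View pics/side0.png

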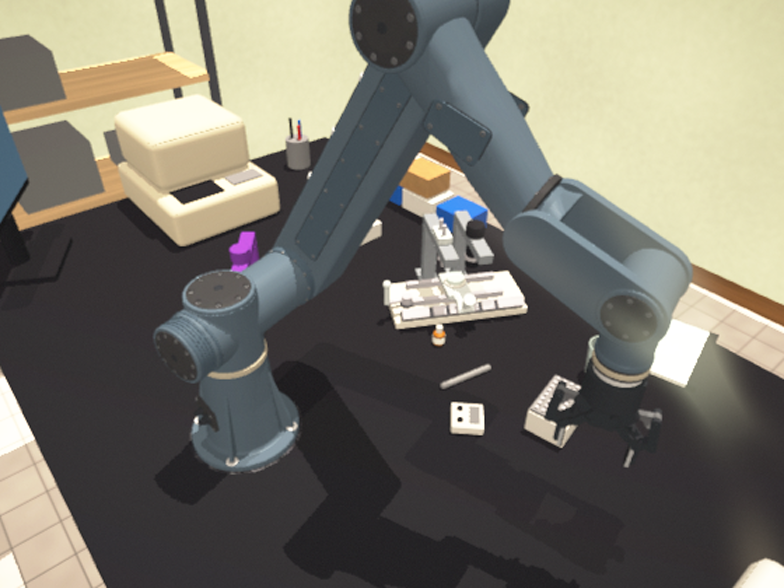

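The top view shows the station at about (405,225), the black round housing of the lens head at (417,178), the nozzle head at (395,208), the knob at (447,240) and the clamp lever at (380,275), which marks the +y end. The purple look-alike is at (258,398). The lens head is the grey one with the black barrel, on the station's −y side, so the carriage should go to −0.040. I'll confirm this in an enlarged crop.

Run:
```python
from h import *
T=np.load('top.npz');S=np.load('side.npz')
a=cv2.resize(T['pixels'][95:220,230:350],(400,417),interpolation=cv2.INTER_CUBIC)
b=cv2.resize(S['pixels'][145:255,265:385],(400,367),interpolation=cv2.INTER_CUBIC)
im=np.zeros((420,800,3),np.uint8);im[:417,:400]=a;im[:367,400:]=b
cv2.imwrite('pics/crop.png',im[:,:,::-1])
P=pts(T);hsv=cv2.cvtColor(T['pixels'],cv2.COLOR_RGB2HSV)
z=P[...,2]
m=np.zeros(z.shape,bool);m[95:220,230:350]=1
for lo,hi,n in((.022,.037,'plate'),(.21,.226,'lens'),(.227,.24,'nozz'),(.183,.197,'arms'),(.10,.115,'ball'),(.08,.1,'knob'),(.052,.065,'carr')):
    k=(m&(z>lo)&(z<hi)).astype(np.uint8)
    nn,l,st,c=cv2.connectedComponentsWithStats(k)
    for i in range(1,nn):
        if st[i,4]>8:
            q=P[l==i];(r)=cv2.minAreaRect((q[:,:2]*1000).astype(np.float32))
            print(n,st[i,4],c[i].round(0),q.mean(0).round(4),np.round(r[0],1),np.round(r[1],1),round(r[2],1))
k=m&(z>.022)&(z<.037)
q=P[k];print(cv2.boxPoints(cv2.minAreaRect((q[:,:2]*1000).astype(np.float32))).round(1))
```

```text
plate 460 [313. 123.] [ 0.7309 -0.0402  0.0312] [731.6 -35.5] [128.4  52.9] 60.4
plate 52 [282. 135.] [0.6803 0.0551 0.0301] [680.   56.1] [18.4 39.1] 62.0
plate 94 [297. 144.] [0.6516 0.0042 0.0313] [656.4   8.3] [54.  29.1] 61.8
plate 67 [310. 153.] [ 0.627  -0.0377  0.0318] [625.8 -37.3] [23.2 40.1] 69.8
plate 17 [253. 153.] [0.6108 0.145  0.0286] [611.1 147.8] [32.6 14.2] 88.9
plate 973 [266. 177.] [0.5324 0.0946 0.0312] [537.7  94.3] [ 88.9 145.6] 60.5
plate 316 [283. 190.] [0.496  0.035  0.0314] [499.9  26.3] [ 46.1 143.7] 61.9
plate 9 [296. 190.] [ 0.5016 -0.0038  0.0336] [501.3  -3.5] [15.8  4.4] 71.2
plate 38 [312. 203.] [ 0.4647 -0.0597  0.0303] [467.6 -60. ] [25.2 23.8] 85.6
lens 182 [297. 125.] [0.6427 0.0132 0.2205] [642.8  13.9] [41.5 39.8] 5.3
lens 40 [278. 146.] [0.5774 0.0615 0.2127] [581.1  63.5] [29.4 33.4] 57.1
lens 24 [285. 152.] [0.5609 0.0406 0.2132] [558.8  39.8] [14.6 28.2] 5.3
nozz 12 [277. 142.] [0.5809 0.0648 0.2334] [580.9  64.8] [8.7 5.6] 5.8
nozz 16 [286. 148.] [0.5673 0.0398 0.2337] [566.9  39.7] [11.5  8.5] 5.1
arms 378 [276. 116.] [0.6772 0.0764 0.19
[... 829 characters left out ...]
39] [669.2 -88. ] [ 4.4 26.6] 69.6
carr 22 [285. 142.] [0.6463 0.0437 0.0587] [645.7  42.7] [31.8  9.3] 60.1
carr 18 [254. 148.] [0.6156 0.141  0.0582] [614.1 140.9] [18.5 39.1] 18.5
carr 85 [303. 156.] [ 0.6057 -0.0169  0.0605] [604.4 -18.8] [98.2 18.1] 53.2
carr 33 [284. 162.] [0.5822 0.0427 0.0568] [581.4  41. ] [91.7  4.4] 61.9
carr 26 [309. 172.] [ 0.5551 -0.0404  0.0596] [554.6 -41.7] [21.1 20.5] 48.4
carr 57 [272. 192.] [0.482  0.0689 0.0576] [481.5  68.4] [24.  25.8] 20.4
carr 12 [286. 198.] [0.4679 0.0234 0.0541] [467.8  22.6] [ 5.5 28.7] 58.2
carr 9 [269. 199.] [0.4582 0.0769 0.0543] [457.6  76.8] [ 6.6 10.4] 71.2
[[ 409.9  -63.9]
 [ 760.5 -119.1]
 [ 800.6  135.2]
 [ 450.   190.5]]
```

View pics/crop.png

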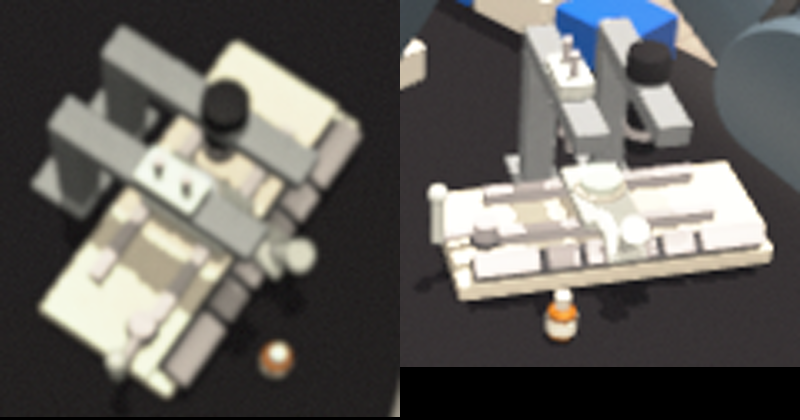

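The crop confirms it: the lens head is grey with a black round housing at crop (225,105), and it sits on the side away from the clamp (115,360). The nozzle head has a plate with two stubs at (172,180). Both heads put the station origin at about (0.608, 0.033) with x̂ at 61°. The measured knob and pivot positions agree to within 1–2 mm.

```bash
cat >> h.py <<'E'
th=np.deg2rad(61.1);O=np.array([.6083,.033,0])
RS=Ro.from_euler('z',th).as_matrix()
def W(x,y,z): return O+RS@np.array([x,y,z])/1000
def toS(p): return RS.T@(np.array(p)-O)*1000
ax=np.array([-np.sin(np.deg2rad(35)),0,np.cos(np.deg2rad(35))])
def Rt(tilt): # tool y=-station y, tilted approach
    z=np.array([np.sin(tilt),0,-np.cos(tilt)]);y=np.array([0,-1.,0]);x=np.cross(y,z)
    return RS@np.stack([x,y,z],1)
Rk=Rt(np.deg2rad(35))
def rel(p,R,st=None):
    st=st or manip.sense();R0=Ro.from_quat(st['tool_rot']).as_matrix()
    tr=R0.T@(np.array(p)-st['tcp_pos'])/.8
    tu=Ro.from_matrix(R0.T@R).as_rotvec()/np.pi
    print('travel',tr.round(4).tolist(),'turn',tu.round(4).tolist(),'dist',np.linalg.norm(tr)*800)
def stat():
    s=manip.sense();print('t',s['t'],'q',s['q'].round(2),'F',s['force'].round(1),'gap',round(s['finger_gap'],3),s['gripper_force'],'tcpS',toS(s['tcp_pos']).round(1),
     'zS',(RS.T@Ro.from_quat(s['tool_rot']).as_matrix()).round(3).tolist())
def knob(d): # tcp (station mm) d mm outward of grasp at grip point
    return np.array([-111,0,83])+ax*(d-19)
E
python3 - <<'E'
from h import *
stat();rel([.45,-.25,.27],Rk)
print(W(*knob(90)))
E
```

```text
t 0.1 q [-1.29  0.53  1.43  0.    1.18 -0.18] F [-0.8 -0.   0.3] gap 0.998 0.0 tcpS [-680.2    4.6  230.4] zS [[0.82, -0.573, 0.001], [-0.573, -0.82, 0.001], [0.0, -0.002, -1.0]]
travel [0.3668, -0.252, -0.0489] turn [0.0587, 0.188, -0.1881] dist 358.17003053222646
[ 0.5349745  -0.09982892  0.1411598 ]
```

apply_moves --claw '[1, 1, 1, 1, 1]' --travel '[[0.3668, -0.252, -0.0489], [0.3668, -0.252, -0.0489], [0.3668, -0.252, -0.0489], [0.3668, -0.252, -0.0489], [0.3668, -0.252, -0.0489]]' --turn '[[0.0587, 0.188, -0.1881], [0.0587, 0.188, -0.1881], [0.0587, 0.188, -0.1881], [0.0587, 0.188, -0.1881], [0.0587, 0.188, -0.1881]]' --newtons 60

```text
t: 0.52
tcp_pos: [0.3776, -0.3787, 0.2545]
tool_rot: [0.878, 0.424, 0.194, -0.113]
force: [-0.0, -0.2, -0.4]
finger_gap: 0.998
gripper_force: 0.0
```

Run:
```python
from h import *
stat();rel([.45,-.25,.27],Rk)
```

```text
t 0.5167 q [-1.2   0.47  1.57  0.37  1.39 -0.65] F [-0.  -0.2 -0.4] gap 0.998 0.0 tcpS [-471.9    3.   254.5] zS [[0.886, -0.158, 0.436], [-0.157, -0.987, -0.038], [0.436, -0.035, -0.899]]
travel [0.1722, -0.0284, 0.0631] turn [0.016, 0.0498, -0.0492] dist 148.4544445622952
```

apply_moves --claw '[1, 1, 1, 1, 1]' --travel '[[0.172, -0.028, 0.063], [0.172, -0.028, 0.063], [0.172, -0.028, 0.063], [0.172, -0.028, 0.063], [0.172, -0.028, 0.063]]' --turn '[[0.016, 0.05, -0.049], [0.016, 0.05, -0.049], [0.016, 0.05, -0.049], [0.016, 0.05, -0.049], [0.016, 0.05, -0.049]]'

```text
t: 0.93
tcp_pos: [0.4509, -0.2471, 0.2691]
tool_rot: [0.821, 0.485, 0.258, -0.155]
force: [-0.7, -0.5, -1.0]
finger_gap: 0.999
gripper_force: 0.0
```

Run:
```python
from h import *
stat();rel(W(*knob(90)),Rk)
```

```text
t 0.9333 q [-1.03  0.44  1.66  0.53  1.41 -0.7 ] F [-0.7 -0.5 -1. ] gap 0.999 0.0 tcpS [-321.3    2.5  269.1] zS [[0.819, 0.001, 0.573], [-0.002, -1.0, 0.004], [0.573, -0.004, -0.819]]
travel [0.0819, 0.004, 0.2526] turn [-0.0013, 0.0001, -0.0006] dist 212.4404961242079
```

apply_moves --claw '[1, 1, 1, 1, 1]' --travel '[[0.05, 0.004, 0.05], [0.082, 0.004, 0.1], [0.082, 0.004, 0.17], [0.082, 0.004, 0.22], [0.082, 0.004, 0.252]]' --turn '[[-0.001, 0, 0], [-0.001, 0, 0], [-0.001, 0, 0], [-0.001, 0, 0], [-0.001, 0, 0]]'

```text
t: 1.35
tcp_pos: [0.5317, -0.1132, 0.1512]
tool_rot: [0.823, 0.483, 0.258, -0.15]
force: [0.4, 0.0, 0.4]
finger_gap: 1.001
gripper_force: 0.0
```

Run:
```python
from h import *
a=[]
for n in('top','side'):
    s=snap(n)
    c=s['pixels'][95:245,220:370] if n=='top' else s['pixels'][115:265,265:415]
    a.append(cv2.resize(c,(400,400),interpolation=cv2.INTER_CUBIC))
    for P in (W(-111,0,83),W(-115,0,95),W(*knob(90))): print(n,proj(s,P))
cv2.imwrite('pics/c2.png',np.hstack(a)[:,:,::-1])
stat();rel(W(*knob(0)),Rk)
```

```text
top [317.46139259 170.97753673]
top [318.92774741 170.61796223]
top [330.87265342 173.15099289]
side [334.26301483 215.27163152]
side [334.93830708 213.06168802]
side [339.71561347 208.2633742 ]
t 1.45 q [-0.74  0.6   1.82  0.71  1.02 -0.7 ] F [-0.5  0.3  0.5] gap 0.999 0.0 tcpS [-162.6    1.4  147.6] zS [[0.82, -0.001, 0.572], [-0.007, -1.0, 0.008], [0.572, -0.011, -0.82]]
travel [0.0067, 0.0028, 0.1269] turn [-0.0026, 0.0004, -0.0023] dist 101.699837199036
```

View pics/c2.png

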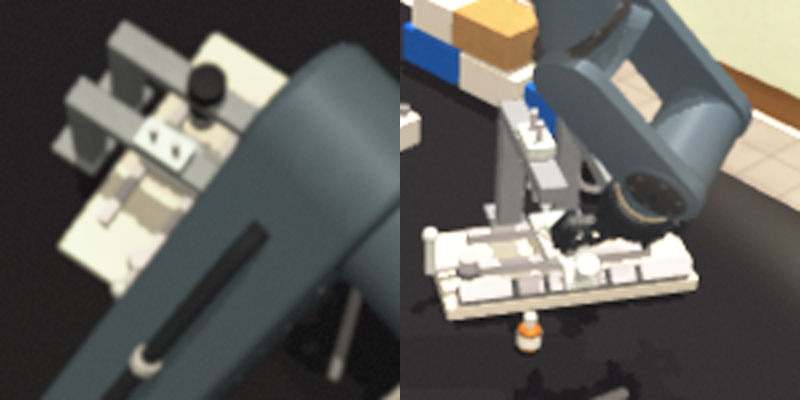

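The side crop shows the knob at full-image pixel (335,214), and I predicted (335,213). I'll go in along its axis.

apply_moves --claw '[1, 1, 1, 1, 1]' --travel '[[0.0067, 0.0028, 0.03], [0.0067, 0.0028, 0.06], [0.0067, 0.0028, 0.09], [0.0067, 0.0028, 0.115], [0.0067, 0.0028, 0.131]]' --turn '[[-0.0026, 0, -0.002], [-0.0026, 0, -0.002], [-0.0026, 0, -0.002], [-0.0026, 0, -0.002], [-0.0026, 0, -0.002]]'

```text
t: 1.87
tcp_pos: [0.5648, -0.0591, 0.0683]
tool_rot: [0.822, 0.484, 0.261, -0.147]
force: [0.4, 0.5, -0.8]
finger_gap: 1.007
gripper_force: 0.0
```

apply_moves --claw '[0, -0.2, -0.4, -0.5, -0.5]' --travel '[[0, 0, 0], [0, 0, 0], [0, 0, 0], [0, 0, 0], [0, 0, 0]]' --turn '[[0, 0, 0], [0, 0, 0], [0, 0, 0], [0, 0, 0], [0, 0, 0]]' --newtons 40

```text
t: 2.28
tcp_pos: [0.5613, -0.0573, 0.07]
tool_rot: [0.821, 0.485, 0.26, -0.149]
force: [-9.0, -5.7, 10.8]
finger_gap: 0.317
gripper_force: 38.4
```

Run:
```python
from h import *
stat();rel(W(*knob(-3)),Rk)
```

```text
t 2.2833 q [-0.62  0.74  1.84  0.87  0.84 -0.8 ] F [-9.  -5.7 10.8] gap 0.317 38.439558148384094 tcpS [-101.8   -2.5   70. ] zS [[0.82, -0.001, 0.572], [0.003, -1.0, -0.006], [0.572, 0.007, -0.82]]
travel [-0.0001, -0.0032, 0.0076] turn [0.0019, 0.0007, 0.001] dist 6.596672523002405
```

apply_moves --claw '[-0.6, -0.6, -0.6, -0.6, -0.6]' --travel '[[0, -0.001, 0], [0, -0.003, -0.005], [0, -0.003, -0.01], [0, -0.003, -0.015], [0, -0.003, -0.02]]' --turn '[[0, 0, 0], [0, 0, 0], [0, 0, 0], [0, 0, 0], [0, 0, 0]]' --newtons 70

```text
t: 2.7
tcp_pos: [0.557, -0.0647, 0.082]
tool_rot: [0.822, 0.484, 0.26, -0.148]
force: [4.5, 9.9, -15.7]
finger_gap: 0.307
gripper_force: 69.4
```

Run:
```python
from h import *
stat();rel(W(*knob(12)),Rk);s=manip.sense();print((RS.T@s['force']).round(1), (RS.T@s['force'])@ax)
```

```text
t 2.7 q [-0.64  0.72  1.85  0.85  0.86 -0.79] F [  4.5   9.9 -15.7] gap 0.307 69.43882584571838 tcpS [-110.3   -2.3   82. ] zS [[0.821, -0.005, 0.571], [0.002, -1.0, -0.01], [0.571, 0.009, -0.821]]
travel [0.0, -0.0029, 0.0072] turn [0.0033, 0.001, 0.0005] dist 6.2202759630382225
[ 10.8   0.8 -15.7] -19.078134245791436
```

apply_moves --claw '[-0.6, -0.6, -0.6, -0.6, -0.6]' --travel '[[0, 0, 0.002], [0, 0.01, 0.002], [0, 0.022, 0.002], [0, 0.034, 0.002], [0, 0.042, 0.002]]' --turn '[[0, 0, 0], [0, 0, 0], [0, 0, 0], [0, 0, 0], [0, 0, 0]]'

```text
t: 3.12
tcp_pos: [0.5869, -0.08, 0.0805]
tool_rot: [0.822, 0.484, 0.26, -0.148]
force: [0.8, 6.6, -9.3]
finger_gap: 0.309
gripper_force: 72.6
```

apply_moves --claw '[-0.6, -0.6, -0.6, -0.6, -0.6]' --travel '[[0, 0.004, 0], [0, 0.008, 0], [0, 0.008, 0], [0, 0.008, 0], [0, 0.008, 0]]' --turn '[[0, 0, 0], [0, 0, 0], [0, 0, 0], [0, 0, 0], [0, 0, 0]]'

```text
t: 3.53
tcp_pos: [0.5928, -0.0834, 0.0806]
tool_rot: [0.822, 0.484, 0.26, -0.147]
force: [2.7, 4.5, -7.6]
finger_gap: 0.307
gripper_force: 72.6
```

Run:
```python
from h import *
stat();s=manip.sense();print((RS.T@s['force']).round(1), (RS.T@s['force'])@ax, (toS(s['tcp_pos'])-knob(0))@ax)
T=snap('top');S=snap('side')
a=[cv2.resize(T['pixels'][95:215,230:350],(400,400),interpolation=cv2.INTER_CUBIC),cv2.resize(S['pixels'][145:265,275:395],(400,400),interpolation=cv2.INTER_CUBIC)]
cv2.imwrite('pics/c3.png',np.hstack(a)[:,:,::-1])
```

```text
t 3.5333 q [-0.63  0.75  1.74  0.81  0.9  -0.71] F [ 2.7  4.5 -7.6] gap 0.307 72.61104226112366 tcpS [-109.4  -42.7   80.6] zS [[0.821, -0.005, 0.571], [0.001, -1.0, -0.011], [0.571, 0.01, -0.821]]
[ 5.3 -0.1 -7.6] -9.265663906306106 16.139536229825282
```

View pics/c3.png

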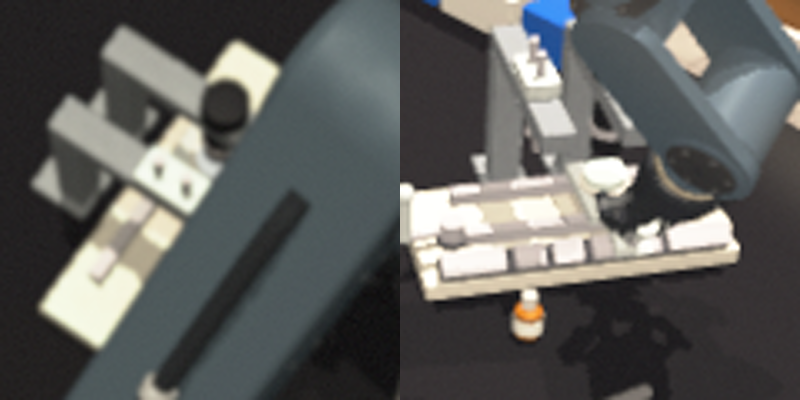

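The dish at crop (605,175) has moved one notch towards the lens head, and the tool has shifted 40.3 mm. Now I'll let the knob back in.

apply_moves --claw '[-0.6, -0.6, -0.6, -0.6, -0.6]' --travel '[[0, 0, 0.004], [0, 0, 0.008], [0, 0, 0.012], [0, 0, 0.016], [0, 0, 0.016]]' --turn '[[0, 0, 0], [0, 0, 0], [0, 0, 0], [0, 0, 0], [0, 0, 0]]'

```text
t: 4.05
tcp_pos: [0.596, -0.077, 0.0704]
tool_rot: [0.822, 0.484, 0.26, -0.148]
force: [-1.1, 4.1, -4.3]
finger_gap: 0.309
gripper_force: 73.1
```

Run:
```python
from h import *
stat();s=manip.sense();print((RS.T@s['force']).round(1), (RS.T@s['force'])@ax, (toS(s['tcp_pos'])-knob(0))@ax)
```

```text
t 4.05 q [-0.61  0.77  1.74  0.82  0.89 -0.73] F [-1.1  4.1 -4.3] gap 0.309 73.05511951446533 tcpS [-102.3  -42.4   70.4] zS [[0.821, -0.005, 0.571], [0.002, -1.0, -0.01], [0.571, 0.009, -0.821]]
[ 3.   3.  -4.3] -5.228481148761022 3.693542298212851
```

The pin is well inside the slot: 0.5–1 mm from home, with the force at spring level. I'll release it and back out.

apply_moves --claw '[-0.3, 0.2, 0.6, 0.8, 0.8]' --travel '[[0, 0, 0], [0, 0, 0], [0, 0, 0], [0, 0, 0], [0, 0, -0.005]]' --turn '[[0, 0, 0], [0, 0, 0], [0, 0, 0], [0, 0, 0], [0, 0, 0]]'

```text
t: 4.47
tcp_pos: [0.596, -0.0802, 0.0742]
tool_rot: [0.822, 0.484, 0.261, -0.146]
force: [-0.0, -0.4, -0.1]
finger_gap: 0.892
gripper_force: 0.0
```

apply_moves --claw '[0.8, 0.8, 0.8, 0.8, 0.8]' --travel '[[0, 0, -0.03], [0, 0, -0.07], [0, 0, -0.12], [0, 0, -0.17], [0, 0, -0.22]]' --turn '[[0, 0, 0], [0, 0, 0], [0, 0, 0], [0, 0, 0], [0, 0, 0]]'

```text
t: 4.88
tcp_pos: [0.5443, -0.1676, 0.2203]
tool_rot: [0.822, 0.484, 0.26, -0.146]
force: [1.6, -0.2, 0.0]
finger_gap: 0.899
gripper_force: 0.0
```

Run:
```python
from h import *
stat()
h=W(-30-50*np.sin(.125),128+50*np.cos(.125),0);print(h)
# waypoint out front above clamp
rel(W(-200,150,240),Rt(0.0))
T=snap('top');S=snap('side')
a=[cv2.resize(T['pixels'][95:215,230:350],(400,400),interpolation=cv2.INTER_CUBIC),cv2.resize(S['pixels'][145:265,275:395],(400,400),interpolation=cv2.INTER_CUBIC)]
cv2.imwrite('pics/c4.png',np.hstack(a)[:,:,::-1])
for s in(T,S):
  print(proj(s,W(-111,-40,83)+RS@ax*.012),proj(s,W(0,-40,74)),proj(s,W(0,-40,105)))
```

```text
t 4.8833 q [-0.8   0.52  1.67  0.63  1.21 -0.6 ] F [ 1.6 -0.2  0. ] gap 0.899 0.0 tcpS [-206.6  -41.   220.3] zS [[0.821, -0.006, 0.57], [0.001, -1.0, -0.013], [0.57, 0.011, -0.821]]
[0.43529772 0.08711438 0.        ]
travel [0.0211, -0.2384, -0.0185] turn [0.004, -0.1932, -0.0008] dist 192.0796645668348
[326.83310727 160.98520448] [294.71143334 142.22232179] [295.18137567 138.84067637]
[347.04886816 212.7163479 ] [335.67408177 196.77191839] [336.43846393 189.36602617]
```

View pics/c4.png

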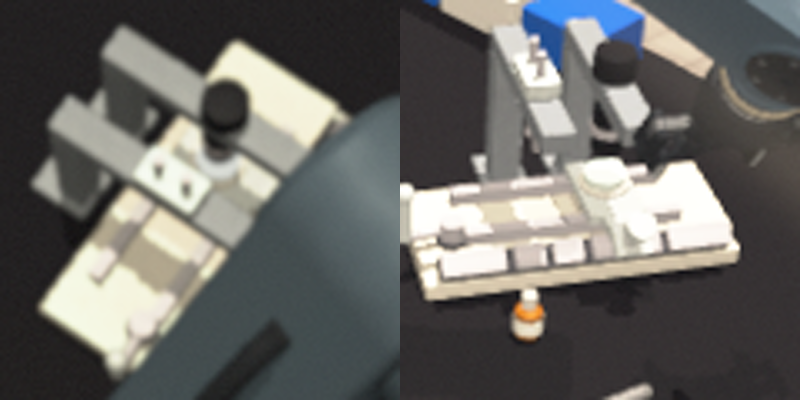

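The knob is fully back at full-image pixel (347,214), where I predicted (347,213). The dish at (336,197) is under the lens barrel. Next is the clamp.

Run:
```python
from h import *
rel(W(-100,178,220),Rt(0.0))
```

```text
travel [0.1112, -0.281, 0.0744] turn [0.0085, -0.1921, -0.0008] dist 248.9574826780368
```

apply_moves --claw '[0.8, 0.8, 0.8, 0.8, 0.8]' --travel '[[0.02, -0.06, 0.01], [0.05, -0.14, 0.03], [0.111, -0.281, 0.074], [0.111, -0.281, 0.074], [0.111, -0.281, 0.074]]' --turn '[[0.0085, -0.192, 0], [0.0085, -0.192, 0], [0.0085, -0.192, 0], [0.0085, -0.192, 0], [0.0085, -0.192, 0]]'

```text
t: 5.4
tcp_pos: [0.4298, -0.0072, 0.219]
tool_rot: [0.861, 0.509, 0.007, -0.012]
force: [1.3, 1.4, -0.7]
finger_gap: 0.9
gripper_force: 0.0
```

Run:
```python
from h import *
stat();rel(W(-36,178,150),Rt(0.0))
```

```text
t 5.4 q [-0.3   0.29  1.91  0.03  0.95  0.19] F [ 1.3  1.4 -0.7] gap 0.9 0.0 tcpS [-121.5  136.9  219. ] zS [[1.0, 0.001, 0.024], [0.001, -1.0, 0.015], [0.024, -0.015, -1.0]]
travel [0.1048, -0.05, 0.0895] turn [-0.0047, -0.0076, 0.0004] dist 117.29020031293105
```

apply_moves --claw '[0.8, 0.8, 0.8, 0.8, 0.8]' --travel '[[0.03, -0.05, 0.01], [0.07, -0.05, 0.03], [0.104, -0.05, 0.06], [0.104, -0.05, 0.088], [0.104, -0.05, 0.088]]' --turn '[[-0.0047, -0.0076, 0], [-0.0047, -0.0076, 0], [-0.0047, -0.0076, 0], [-0.0047, -0.0076, 0], [-0.0047, -0.0076, 0]]'

```text
t: 5.82
tcp_pos: [0.4336, 0.0878, 0.1482]
tool_rot: [0.86, 0.511, -0.002, -0.004]
force: [-1.1, -0.0, -0.2]
finger_gap: 0.902
gripper_force: 0.0
```

Run:
```python
from h import *
stat();rel(W(-36,178,64),Rt(0.0))
S=snap('side');a=proj(S,W(-36,178,100));print(a)
P=pts(S);x,y=a.astype(int)
c=S['pixels'][y-60:y+60,x-80:x+80];print(x-80,y-60)
cv2.imwrite('pics/c5.png',cv2.resize(c,(640,480),interpolation=cv2.INTER_CUBIC)[:,:,::-1])
```

```text
t 5.8167 q [-0.06  0.43  1.96  0.01  0.76  0.44] F [-1.1 -0.  -0.2] gap 0.902 0.0 tcpS [-36.4 179.4 148.2] zS [[1.0, 0.006, 0.001], [0.006, -1.0, 0.009], [0.001, -0.009, -1.0]]
travel [0.0004, 0.0027, 0.1052] turn [-0.0028, -0.0004, 0.0018] dist 84.17094535808704
[275.87898198 203.68419458]
195 143
```

View pics/c5.png

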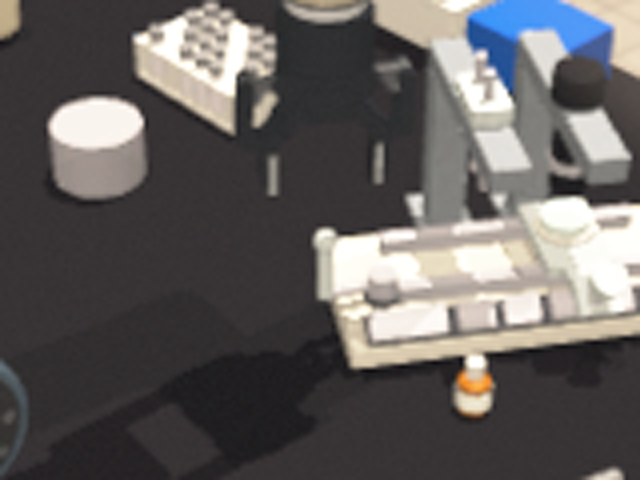

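The clamp ball is at full-image pixel (276,202.5), and I predicted (276,204). It lies centred between the fingers at crop x 272 and 378, so I'll go down.

apply_moves --claw '[0.8, 0.8, 0.8, 0.8, 0.8]' --travel '[[0, 0.0027, 0.03], [0, 0.0027, 0.06], [0, 0.0027, 0.09], [0, 0.0027, 0.105], [0, 0.0027, 0.105]]' --turn '[[-0.003, 0, 0], [-0.003, 0, 0], [-0.003, 0, 0], [-0.003, 0, 0], [-0.003, 0, 0]]'

```text
t: 6.28
tcp_pos: [0.437, 0.0844, 0.066]
tool_rot: [0.861, 0.508, 0.002, 0.001]
force: [-0.5, -0.6, 1.0]
finger_gap: 0.899
gripper_force: 0.0
```

apply_moves --claw '[0.2, -0.3, -0.7, -0.85, -0.85]' --travel '[[0, 0, 0], [0, 0, 0], [0, 0, 0], [0, 0, 0], [0, 0, 0]]' --turn '[[0, 0, 0], [0, 0, 0], [0, 0, 0], [0, 0, 0], [0, 0, 0]]' --newtons 25

```text
t: 6.7
tcp_pos: [0.4357, 0.0858, 0.0678]
tool_rot: [0.861, 0.509, 0.002, 0.001]
force: [1.0, 1.0, 7.1]
finger_gap: 0.217
gripper_force: 24.2
```

Run:
```python
from h import *
stat();s=manip.sense();print((RS.T@s['force']).round(1))
p=toS(s['tcp_pos']);a0=np.arctan2(-(p[0]+30),p[1]-128);print(a0,np.hypot(p[0]+30,p[1]-128))
for a in np.linspace(a0,1.34,9)[1:]:
    d=np.array([-50*(np.sin(a)-np.sin(a0)),50*(np.cos(a)-np.cos(a0))]);print(round(a,2),(d[0]/800).round(4),(-d[1]/800).round(4))
```

```text
t 6.7 q [-0.06  0.6   2.02  0.    0.52  0.44] F [1.  1.  7.1] gap 0.217 24.194516837596893 tcpS [-37.2 176.6  67.8] zS [[1.0, 0.001, 0.003], [0.002, -1.0, -0.003], [0.003, 0.003, -1.0]]
[ 1.4 -0.4  7.1]
0.1466682995807611 49.12374423524531
0.3 -0.0091 0.002
0.45 -0.0178 0.0054
0.59 -0.0259 0.01
0.74 -0.0332 0.0158
0.89 -0.0395 0.0226
1.04 -0.0448 0.0303
1.19 -0.0489 0.0386
1.34 -0.0517 0.0475
```

apply_moves --claw '[-0.85, -0.85, -0.85, -0.85, -0.85]' --travel '[[-0.009, 0.002, 0], [-0.018, 0.0054, 0], [-0.026, 0.01, 0], [-0.0332, 0.0158, 0], [-0.0395, 0.0226, 0]]' --turn '[[0, 0, 0], [0, 0, 0], [0, 0, 0], [0, 0, 0], [0, 0, 0]]'

```text
t: 7.12
tcp_pos: [0.4313, 0.0504, 0.0677]
tool_rot: [0.86, 0.51, -0.002, -0.003]
force: [-12.1, 2.2, 14.4]
finger_gap: 0.211
gripper_force: 24.6
```

apply_moves --claw '[-0.85, -0.85, -0.85, -0.85, -0.85]' --travel '[[-0.0053, 0.0077, 0], [-0.0094, 0.016, 0], [-0.0122, 0.0249, 0], [-0.0125, 0.0265, 0], [-0.0125, 0.0265, 0]]' --turn '[[0, 0, 0], [0, 0, 0], [0, 0, 0], [0, 0, 0], [0, 0, 0]]'

```text
t: 7.53
tcp_pos: [0.439, 0.0306, 0.0669]
tool_rot: [0.859, 0.511, -0.008, -0.006]
force: [-19.3, -9.1, 13.0]
finger_gap: 0.209
gripper_force: 24.4
```

Run:
```python
from h import *
stat();s=manip.sense();print((RS.T@s['force']).round(1))
p=toS(s['tcp_pos']);a0=np.arctan2(-(p[0]+30),p[1]-128);print(a0,np.hypot(p[0]+30,p[1]-128))
```

```text
t 7.5333 q [-0.18  0.6   2.01 -0.    0.55  0.32] F [-19.3  -9.1  13. ] gap 0.209 24.435004591941833 tcpS [-83.9 147.   66.9] zS [[1.0, 0.007, -0.008], [0.007, -1.0, 0.018], [-0.008, -0.018, -1.0]]
[-17.3  12.5  13. ]
1.2311273521569333 57.14260956354526
```

Run:
```python
from h import *
S=snap('side');T=snap('top')
h=W(-78,141,90);o=[]
for s in(S,T):
  x,y=proj(s,h).astype(int);print(x-40,y-40)
  o.append(cv2.resize(s['pixels'][y-40:y+40,x-40:x+40],(400,400),interpolation=cv2.INTER_CUBIC))
  print([proj(s,W(-30-50*np.sin(a),128+50*np.cos(a),z)).round(1).tolist() for a,z in((1.3,100),(1.3,52),(1.1,100),(1.1,52))],proj(s,W(-30,128,56)))
cv2.imwrite('pics/c6.png',np.hstack(o)[:,:,::-1]);stat()
```

```text
249 172
[[289.5, 210.0], [289.2, 221.7], [286.5, 209.7], [286.2, 221.3]] [290.06440923 211.55447395]
242 161
[[282.8, 200.9], [282.5, 204.1], [280.0, 202.7], [279.8, 205.9]] [272.10954981 191.76102499]
t 7.6333 q [-0.18  0.6   2.01 -0.    0.55  0.32] F [-20.  -10.2  13.1] gap 0.217 24.422166645526886 tcpS [-83.8 147.   66.9] zS [[1.0, 0.007, -0.008], [0.007, -1.0, 0.017], [-0.007, -0.017, -1.0]]
```

View pics/c6.png

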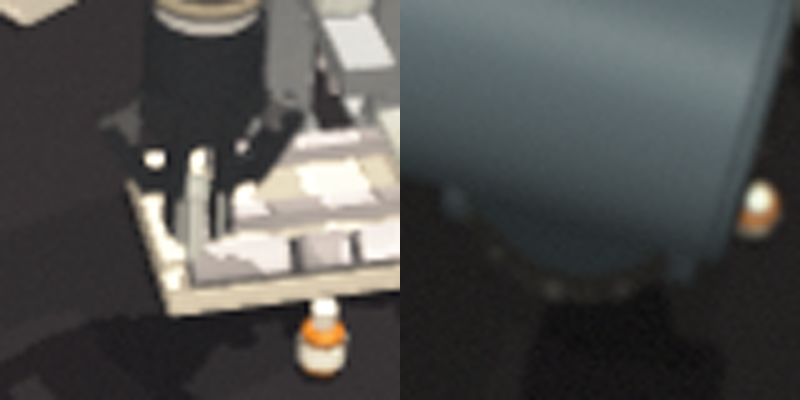

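The lever looks almost at its stop, at about 1.2 rad. The tight grip resists the handle's turning, so I'll loosen to a cage and push with one finger.

apply_moves --claw '[-0.35, -0.35, -0.35, -0.35]' --travel '[[0, 0, 0], [0, 0, 0], [0, 0, 0], [0, 0, 0]]' --turn '[[0, 0, 0], [0, 0, 0], [0, 0, 0], [0, 0, 0]]'

```text
t: 7.97
tcp_pos: [0.4512, 0.0302, 0.0672]
tool_rot: [0.861, 0.509, 0.003, 0.001]
force: [-4.8, -0.8, 0.3]
finger_gap: 0.325
gripper_force: 1.7
```

Run:
```python
from h import *
stat();s=manip.sense();print((RS.T@s['force']).round(1))
```

```text
t 7.9667 q [-0.18  0.6   2.    0.    0.53  0.32] F [-4.8 -0.8  0.3] gap 0.325 1.6519436985254288 tcpS [-78.4 136.2  67.2] zS [[1.0, 0.003, 0.003], [0.003, -1.0, -0.005], [0.003, 0.005, -1.0]]
[-3.1  3.8  0.3]
```

apply_moves --claw '[-0.35, -0.35, -0.35, -0.35, -0.35]' --travel '[[0, 0.003, 0], [0, 0.006, 0], [0, 0.01, 0], [0, 0.01, 0], [0, 0.01, 0]]' --turn '[[0, 0, 0], [0, 0, 0], [0, 0, 0], [0, 0, 0], [0, 0, 0]]'

```text
t: 8.38
tcp_pos: [0.4512, 0.0296, 0.0667]
tool_rot: [0.861, 0.509, -0.002, -0.005]
force: [-13.0, 10.8, 7.4]
finger_gap: 0.325
gripper_force: 8.1
```

Run:
```python
from h import *
stat();s=manip.sense();print((RS.T@s['force']).round(1))
```

```text
t 8.3833 q [-0.19  0.61  1.99  0.01  0.56  0.31] F [-13.   10.8   7.4] gap 0.325 8.13469648361206 tcpS [-78.9 135.9  66.7] zS [[1.0, 0.001, 0.001], [0.001, -1.0, 0.011], [0.001, -0.011, -1.0]]
[ 3.1 16.6  7.4]
```

The push force rose to 16.6 N with only 0.3 mm of motion, so the lever is on its stop. I'll release and lift away.

apply_moves --claw '[-0.35, -0.2, 0.3, 0.8, 0.8]' --travel '[[0, -0.01, 0], [0, -0.0165, 0], [0, -0.0165, 0], [0, -0.0165, 0], [0, -0.0165, 0]]' --turn '[[0, 0, 0], [0, 0, 0], [0, 0, 0], [0, 0, 0], [0, 0, 0]]'

```text
t: 8.8
tcp_pos: [0.45, 0.0319, 0.0674]
tool_rot: [0.861, 0.509, 0.005, 0.003]
force: [0.2, 0.6, -0.4]
finger_gap: 0.81
gripper_force: 0.0
```

apply_moves --claw '[0.8, 0.8, 0.8, 0.8, 0.8]' --travel '[[0, 0, -0.03], [0, 0, -0.08], [0, 0, -0.13], [-0.02, 0, -0.18], [-0.05, 0, -0.2]]' --turn '[[0, 0, 0], [0, 0, 0], [0, 0, 0], [0, 0, 0], [0, 0, 0]]'

```text
t: 9.22
tcp_pos: [0.4313, -0.0032, 0.2317]
tool_rot: [0.86, 0.51, 0.008, 0.006]
force: [0.9, -0.2, 0.2]
finger_gap: 0.901
gripper_force: 0.0
```

apply_moves --claw '[0.8, 0.8, 0.8, 0.8, 0.8]' --travel '[[0, -0.04, -0.03], [0, -0.08, -0.05], [0, -0.13, -0.08], [0, -0.18, -0.1], [0, -0.2, -0.1]]' --turn '[[0, 0, 0], [0, 0, 0], [0, 0, 0], [0, 0, 0], [0, 0, 0]]'

```text
t: 9.63
tcp_pos: [0.2848, 0.0751, 0.3079]
tool_rot: [0.861, 0.509, 0.005, 0.003]
force: [-0.5, 0.9, -0.2]
finger_gap: 0.899
gripper_force: 0.0
```

Run:
```python
from h import *
stat()
T=snap('top');S=snap('side')
a=[cv2.resize(T['pixels'][95:215,230:350],(400,400),interpolation=cv2.INTER_CUBIC),cv2.resize(S['pixels'][145:265,265:385],(400,400),interpolation=cv2.INTER_CUBIC)]
cv2.imwrite('pics/c7.png',np.hstack(a)[:,:,::-1])
for n,s in(('t',T),('s',S)):
  print(n,[proj(s,W(-30-50*np.sin(a),128+50*np.cos(a),100)).round(1).tolist() for a in(1.3,1.2)])
  P=pts(s);z=P[...,2];p=(P-O)@RS*1000
  k=(p[...,0]>-110)&(p[...,0]<-50)&(abs(p[...,1]-140)<35)&(z>.07)&(z<.115)
  if k.sum():
    print(k.sum(),p[k].mean(0))
```

```text
t 9.6333 q [-0.13 -0.08  2.05  0.    1.16  0.37] F [-0.5  0.9 -0.2] gap 0.899 0.0 tcpS [-119.4  303.5  307.9] zS [[1.0, 0.002, 0.006], [0.002, -1.0, -0.011], [0.006, 0.011, -1.0]]
t [[282.8, 200.9], [281.5, 201.8]]
40 [-78.1368506  141.44059777 104.10619441]
s [[289.5, 210.0], [288.0, 209.9]]
52 [-81.97775771 141.53435192  94.60857245]
```

View pics/c7.png

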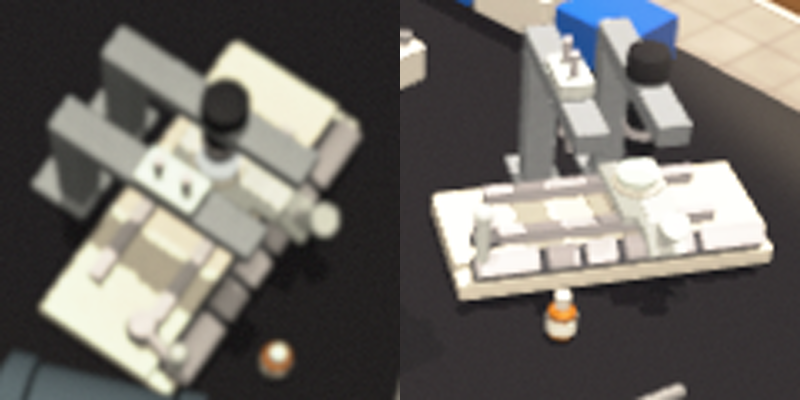

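The ball measures (−78.1, 141.4) mm in the station frame, which is exactly the 1.3 rad stop. The knob rim is at full-image pixel (327,161), matching the fully-home prediction. The dish is under the lens and nothing else has moved.

```bash
python3 -c "
from station import manip
print(manip.sign_off())"
```

```text
the job is handed in; nothing more can be done
None
```

The dish is one notch over, under the lens head, with the knob back home in its notch and the clamp lever on its locked stop; the job is handed in at about 9.6 s of robot time, with the arm clear of everything.

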